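# Block planters into a gift carton with sound cork blocks

### The job

The planters in the cardboard carton tray must not shift in the post: slide each one up against an end of its lane and fill the gap that leaves with one sound cork block of the length that fits, standing flat on the tray floor with its grip tab up. Put every chipped block in the black scrap bin and no sound one; spare sound blocks can stay on the desk. Leave the mug, pencil cup and notebooks where they are.

Things in the scene. Friction and masses are not known exactly. Their poses are not given: they have to be found in the camera images.
- tray: Cardboard base tray of a gift carton, fixed to the desk. Origin: centre of its underside. Outside 138 mm (x) x 228 mm (y) x 40 mm high; floor 6 mm thick, walls and three dividers 4 mm. Four lanes run along its x, each 130 mm long and 52 mm wide inside, centred at y = -84, -28, +28 and +84 mm.
- scrap_bin: Black open scrap bin, fixed to the desk. Origin: centre of its underside. Outside 200 mm (x) x 110 mm (y) x 42 mm high, walls 4 mm, floor 4 mm thick. Holds three blocks side by side when they stand with their length across the bin (60 mm apart along its x).
- planter_long1: Empty open planter, white glazed, 84 mm (x) x 46 x 40 mm high, walls 4 mm, floor 6 mm (cavity 76 x 38 mm). Origin: centre of underside, z up. 110 to 225 g. Starts loose mid-lane in the tray, x along the lane, gaps at both ends; slides when pushed, e.g. by closed fingers lowered inside it. Hard against one lane end it leaves 46 mm at the other, for a short (40 mm) block. May be absent (lane empty).
- planter_long2: Empty open planter, white glazed, 84 mm (x) x 46 x 40 mm high, walls 4 mm, floor 6 mm (cavity 76 x 38 mm). Origin: centre of underside, z up. 110 to 225 g. Starts loose mid-lane in the tray, x along the lane, gaps at both ends; slides when pushed, e.g. by closed fingers lowered inside it. Hard against one lane end it leaves 46 mm at the other, for a short (40 mm) block. May be absent (lane empty).
- planter_short1: Empty open planter, terracotta, 60 mm (x) x 46 x 40 mm high, walls 4 mm, floor 6 mm (cavity 52 x 38 mm). Origin: centre of underside, z up. 110 to 225 g. Starts loose mid-lane in the tray, x along the lane, gaps at both ends; slides when pushed, e.g. by closed fingers lowered inside it. Hard against one lane end it leaves 70 mm at the other, for a long (64 mm) block. May be absent (lane empty).
- planter_short2: Empty open planter, terracotta, 60 mm (x) x 46 x 40 mm high, walls 4 mm, floor 6 mm (cavity 52 x 38 mm). Origin: centre of underside, z up. 110 to 225 g. Starts loose mid-lane in the tray, x along the lane, gaps at both ends; slides when pushed, e.g. by closed fingers lowered inside it. Hard against one lane end it leaves 70 mm at the other, for a long (64 mm) block. May be absent (lane empty).
- block_long1: Long, sound. Cork packing block. Origin: centre of its underside; z up, x along its length. Body 64 mm (x) x 46 mm (y) x 40 mm high, whole and rectangular; centred on top a grip tab 54 mm (x) x 18 mm (y) x 30 mm high, so 70 mm high in all. About 50 g. Starts upright on the desk.
- block_long2: Long, sound. Cork packing block. Origin: centre of its underside; z up, x along its length. Body 64 mm (x) x 46 mm (y) x 40 mm high, whole and rectangular; centred on top a grip tab 54 mm (x) x 18 mm (y) x 30 mm high, so 70 mm high in all. About 50 g. Starts upright on the desk.
- block_long3: Long, sound. Cork packing block. Origin: centre of its underside; z up, x along its length. Body 64 mm (x) x 46 mm (y) x 40 mm high, whole and rectangular; centred on top a grip tab 54 mm (x) x 18 mm (y) x 30 mm high, so 70 mm high in all. About 50 g. Starts upright on the desk.
- block_short1: Short, sound. Cork packing block. Origin: centre of its underside; z up, x along its length. Body 40 mm (x) x 46 mm (y) x 40 mm high, whole and rectangular; centred on top a grip tab 30 mm (x) x 18 mm (y) x 30 mm high, so 70 mm high in all. About 35 g. Starts upright on the desk.
- block_short2: Short, sound. Cork packing block. Origin: centre of its underside; z up, x along its length. Body 40 mm (x) x 46 mm (y) x 40 mm high, whole and rectangular; centred on top a grip tab 30 mm (x) x 18 mm (y) x 30 mm high, so 70 mm high in all. About 35 g. Starts upright on the desk.
- block_short3: Short, sound. Cork packing block. Origin: centre of its underside; z up, x along its length. Body 40 mm (x) x 46 mm (y) x 40 mm high, whole and rectangular; centred on top a grip tab 30 mm (x) x 18 mm (y) x 30 mm high, so 70 mm high in all. About 35 g. Starts upright on the desk.
- chipped1: Chipped cork packing block: as a long block (64 x 46 x 40 mm body, 54 x 18 x 30 mm grip tab on top, origin at the centre of the full underside, x along its length) but with one corner of the body broken away over its full height, 34 mm (x) x 14 mm (y), at the +x, +y corner; the tab is whole. About 43 g. May be absent.
- chipped2: Chipped cork packing block: as a long block (64 x 46 x 40 mm body, 54 x 18 x 30 mm grip tab on top, origin at the centre of the full underside, x along its length) but with one corner of the body broken away over its full height, 34 mm (x) x 14 mm (y), at the +x, -y corner; the tab is whole. About 43 g. May be absent.
- chipped3: Chipped cork packing block: as a short block (40 x 46 x 40 mm body, 30 x 18 x 30 mm grip tab on top, origin at the centre of the full underside, x along its length) but with one corner of the body broken away over its full height, 24 mm (x) x 14 mm (y), at the +x, +y corner; the tab is whole. About 30 g. May be absent.
- mug: White mug, 76 mm across, 85 mm high, bystander. Origin: centre of its underside.
- pencil_cup: Wooden pencil cup, 70 x 70 x 90 mm, pencils up to 165 mm, bystander. Origin: centre of its underside.
- notebooks: Two stacked pocket notebooks, 105 x 150 x 32 mm, bystander. Origin: centre of its underside.

How it is judged:
By the outcome, as a careful person would: the job done as asked, in the order asked, and still so for the second after the job is handed in, with the robot touching nothing.
Of planter_long1, planter_long2, planter_short1, planter_short2 only 3 to 4 are there at a start; the rules pass over those that are not, and their reading is None.
Of chipped1, chipped2, chipped3 only 2 to 3 are there at a start; the rules pass over those that are not, and their reading is None.
At some moment in a run one of block_long1, block_long2, block_long3, block_short1, block_short2, block_short3, chipped1, chipped2, chipped3 may be knocked a few centimetres aside while the robot is not near it.
Once in a run the grip may slacken for a moment while it holds something.
It also fails if it takes over 210 s, if anything falls off the work surface, if the arm or the gripper's body presses on something with over 40 N, if the wrist force passes 120 N, or if a joint passes its speed limit or range.

### The arm

A 6-joint arm with a two-finger parallel gripper is mounted at the origin on the work surface. World frame = base frame: x ahead of the robot, y to its left, z up, the work surface at z = 0. Lengths are in m, angles in degrees, forces in N, time in s.
With the tool pointing down it reaches from about 0.375 to 0.9 m from the base axis. Payload 3.1 kg.
Tool frame: the origin (TCP) lies at the very end of the fingers, on their centre line; the grasp point (between the pads) lies 19 mm behind it (grip_point_offset is the distance from the TCP to the grasp point, in m); y points along the fingers, x is the direction in which the jaws open and shut, and the axes are right-handed (so a half turn about y gives the same grasp; the last joint's range is limited). The gripper opens to 87 mm and grips with 3 to 60 N. Pads are 19 mm wide; open, the fingers measure 117 mm over their backs; the gripper's body (75 mm by 190 mm) begins 51 mm behind the grasp point.
Start: joints at [-86.889, 30.224, 82.088, -0, 67.689, -10.227], TCP at [0.144, -0.608, 0.223] pointing down, gripper open.
Joint ranges: [-176.69, 176.69], [-43.24, 126.21], [12.49, 139.97], [-82, 262], [0, 151.66], [-163.58, 163.58]. Speed limits (degrees/s): [159.86, 159.86, 180, 180, 180, 180].

### API

Orientations are given as a 3x3 rotation matrix whose columns are the frame's x, y, z axes.
In Python, from rig import * gives the robot as it stands.
- The arm moves only by the tool send_rows, never from a script. Its argument "moves" is text: rows parted by semicolons, each of 5 numbers parted by spaces: the finger opening in mm, from 0 to 87, then the shift along the tool's x, y, z in mm, then the turn about the tool's y in degrees. In form: fingers dx dy dz yaw; .... A call has 1 to 20 rows; each row shifts and turns the commanded pose from where the row before left it, along the tool's axes as they then stand; what a row does not reach is not made up. A row lasts 1/12 s, in which the tool goes at most 41.7 mm and 7.16 degrees, less where a joint would pass 70% of its speed; a pose out of reach is approached as far as the arm can. A call is refused whole if a number of a shift passes 41.7 or a number of a turn 7.16, either way. A call with a gripper value outside its range is refused whole. The fingers move at their own pace and stop on an object; the grip force is fixed at half the most. Time passes only in rows, so rows that do not move let the fingers close. It gives the time, the measured TCP pose, the force and the opening at its end, in the units of the state.
- read_state(): the state, without advancing time (a new reading comes with each control period).
- capture(name): name is "side" or "top" or "wrist"; returns a dict with "image" (420x560x3 uint8, blue, green, red), "z_map" (420x560 float32, m along the optical axis (not along the pixel's ray), 0 where there is no reading), "mtx" (3x3 intrinsics, pixels), "distortion" ([k1, k2, p1, p2, k3] as OpenCV has them; the pictures are not rectified), "origin" and "rotation" of the camera in the world; the wrist camera has in their place "tool_from_camera" (4x4, takes a point from camera to tool coordinates, whose origin is the TCP and whose axes are the tool frame's). Camera axes: x right, y up, looking along -z (the intrinsics and any distortion apply to the point x, -y, -z); pixel columns grow to the right and rows downward; lengths in m; the calibration is good to about 2 mm. A picture is of the moment at which its call begins: read the wrist's pose just before it.
- hand_in(): hands the job in, once; it reports no verdict.
Trained networks look in a picture, given as the dict that the camera call returned (one of the last four; its "shot" number tells which), for a name from the list of things; names that differ only in an ending like _2 or _b are one class to them, and where a whole thing is asked for, a point or a joint stands for the part that bears it (a point fixed in the world has none). Each returns a list of dicts, best first, with "p" (0 to 1); they miss things now and then, are a little off and sometimes report something else, mostly with a low value. They report only what shows in the picture. A call takes as long as a camera call.
- search_frame(picture, name): "bbox" ([left, top, right, bottom] in pixels, round what is visible of it).
- masks_of(picture, name): "region" (420x560 bool, what is visible of it) and "bbox" ([left, top, right, bottom] in pixels, round what is visible of it).
- mark_of(picture, name): "pixel" ([row, column] in pixels: a listed point, or the origin of a listed thing).
The state is a dict: "time_s": time; "joint_positions": joint angles; "qvel": joint speeds; "tau": joint torques, N m; "position": TCP position; "tcp_rot": TCP orientation; "force": force on the tool from outside, world axes, zero at the start; "moment": the same for the moment, N m; "opening": opening from 0.0 (shut) to 1.0 (fully open).
Only numpy, scipy, OpenCV 4.12 (cv2) and the standard library are available. Lean on these libraries where they do the work, as an engineer would, in place of code of your own. Each camera call takes 0.05 s, during which the arm holds its last target. There are 200 camera calls.

## Working session

There is one attempt and no reset: what is moved stays moved. The work goes in short steps, Python scripts to look and compute and a tool call to move; the robot and the scene stay as the last step left them, time stands still between calls to the robot, and variables do not carry over. Pictures are saved under pics/ and viewed, about 12 in all and at most 16, crops included, and the job is handed in when it is done.

Besides the shell and the picture viewer there is one more tool, called after "Emit:" by a JSON object that holds its "api" and its "payload", one argument or row to a line. send_rows: Moves the arm, as the interface text tells. Its arguments: {"type":"object","properties":{"moves":{"type":"string"}},"required":["moves"]}

```bash
mkdir -p pics; ls; python3 - <<'E'
from rig import *
import cv2
s=read_state(); print(s['position'],s['tcp_rot'],s['opening'],s['time_s'])
for n in ['top','side']:
    c=capture(n); cv2.imwrite(f'pics/{n}0.png',c['image']); print(n,c['origin'],c['rotation'],c['mtx'],c['distortion'])
E
```

```text
pics
[ 0.144151   -0.60740722  0.22157407] [[ 2.30663284e-01 -1.19564591e-04  9.73033625e-01]
 [-9.73031318e-01  2.15250737e-03  2.30663002e-01]
 [-2.12204117e-03 -9.99997676e-01  3.80164327e-04]] 0.9999412157358477 0.0
top [ 0.41109336 -0.04022738  1.08469652] [[ 0.10539584  0.97136408 -0.21294025]
 [-0.99442911  0.10328894 -0.02102717]
 [ 0.00156933  0.21397016  0.97683894]] [[391.46547323   0.         276.71229254]
 [  0.         391.46547323 210.4005136 ]
 [  0.           0.           1.        ]] [-0.0159038  0.         0.         0.         0.       ]
side [0.38560274 0.83680995 0.56053471] [[-0.9606412   0.16216046 -0.22554926]
 [-0.27676883 -0.48907787  0.82716495]
 [ 0.0238223   0.85703373  0.51470931]] [[390.95122425   0.         273.16944115]
 [  0.         390.95122425 208.58310298]
 [  0.           0.           1.        ]] [-0.08429344  0.          0.          0.          0.        ]
```

View pics/top0.png

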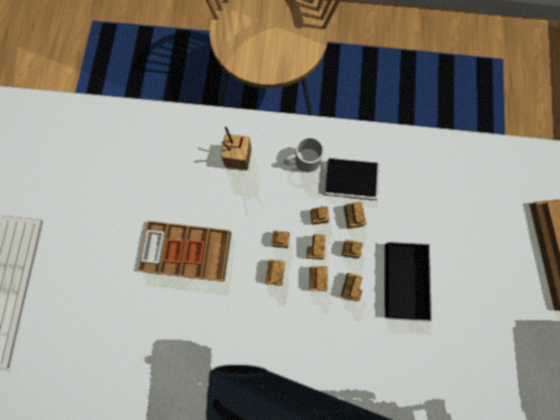

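View pics/side0.png

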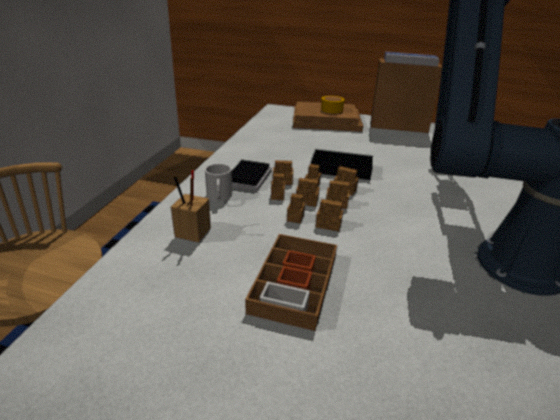

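```bash
cat > h.py <<'E'
from rig import *
import numpy as np, cv2
def cam(c,s=None):
    if 'origin' in c: return np.array(c['rotation']),np.array(c['origin'])
    T=np.array(c['tool_from_camera']); R=np.array(s['tcp_rot'])
    return R@T[:3,:3], R@T[:3,3]+np.array(s['position'])
def toimg(c,P,s=None):
    R,o=cam(c,s); q=(np.asarray(P,float).reshape(-1,3)-o)@R; q=q*[1,-1,-1]
    return cv2.projectPoints(q.reshape(-1,1,3),np.zeros(3),np.zeros(3),np.array(c['mtx']),np.array(c['distortion']))[0].reshape(-1,2)
def cloud(c,s=None):
    R,o=cam(c,s); z=np.array(c['z_map'])
    v,u=np.mgrid[:420,:560]
    n=cv2.undistortPoints(np.stack([u,v],-1).reshape(-1,1,2).astype(float),np.array(c['mtx']),np.array(c['distortion'])).reshape(420,560,2)
    q=np.dstack([n[...,0]*z,-n[...,1]*z,-z])
    return q@R.T+o
def ray(c,uv,zw,s=None):
    "world point on the plane z=zw under pixel(s) (u,v)"
    R,o=cam(c,s); n=cv2.undistortPoints(np.array(uv,float).reshape(-1,1,2),np.array(c['mtx']),np.array(c['distortion'])).reshape(-1,2)
    d=np.c_[n[:,0],-n[:,1],-np.ones(len(n))]@R.T
    return o+d*((zw-o[2])/d[:,2])[:,None]
def ortho(c,x0,x1,y0,y1,zw,s=None,mm=1.):
    "rectified picture of plane zw: rows = falling x, cols = falling y"
    xs=np.arange(x1,x0,-mm/1000); ys=np.arange(y1,y0,-mm/1000)
    X,Y=np.meshgrid(xs,ys,indexing='ij')
    m=toimg(c,np.dstack([X,Y,np.full_like(X,zw)]),s).reshape(*X.shape,2).astype(np.float32)
    return cv2.remap(c['image'],m[...,0],m[...,1],cv2.INTER_CUBIC)
def boxes(c,s=None,lo=.047,hi=.09,P=None):
    "components between heights -> centre, size, angle"
    P=cloud(c,s) if P is None else P
    m=((P[...,2]>lo)&(P[...,2]<hi)&(np.array(c['z_map'])>0)&(P[...,0]>.25)&(P[...,0]<.8)&(abs(P[...,1])<.6)).astype(np.uint8)
    n,l,st,_=cv2.connectedComponentsWithStats(m,connectivity=4)
    out=[]
    for i in range(1,n):
        if st[i,4]<12: continue
        p=P[l==i]; r=cv2.minAreaRect((p[:,:2]*1000).astype(np.float32))
        out.append((r,st[i,4],p[:,2].max()))
    return out
def go(x,y,z=None,yaw=None):
    """total shift in tool axes AFTER turning; yaw = wanted heading of tool x (deg, mod 180)"""
    s=read_state(); R=np.array(s['tcp_rot']); p=np.array(s['position'])
    h=np.degrees(np.arctan2(R[1,0],R[0,0]))
    dt=0 if yaw is None else (yaw-h+90)%180-90
    a=np.radians(h+dt); ex=np.array([np.cos(a),np.sin(a)]); ez=np.array([ex[1],-ex[0]])*1.0
    if ez@R[[0,1],2]<0 and abs(dt)<45: ez=-ez
    d=(np.array([x,y])-p[:2])*1000
    print('now',p.round(4),'h',round(h,1),'| tool-y turn',round(-dt,2),'then dx %.1f dy %.1f dz %.1f'%(d@ex,0 if z is None else (p[2]-z)*1000,d@ez),'t',round(s['time_s'],1),'J6',s['joint_positions'][5],'open',round(s['opening']*87,1))
E
python3 - <<'E'
from h import *
c=capture('top'); P=cloud(c)
for lo,hi in ((.05,.09),(.02,.05)):
  print(lo)
  for r,n,z in boxes(c,lo=lo,hi=hi,P=P): print(np.round(r[0]),np.round(r[1]),round(r[2],1),n,round(z,3))
for n in ['tray','scrap_bin','mug','block_long1','block_short1','chipped1','chipped3','chipped2','planter_long1','planter_short1']:
  print(n,[(np.round(ray(c,m['pixel'][::-1],0.0)[0],3),round(m['p'],2)) for m in mark_of(c,n)])
o=ortho(c,.36,.62,-.42,.30,.04)
o=cv2.resize(o[:, :],None,fx=1.1,fy=1.1)
a=ortho(c,.40,.62,-.26,.0,.04,mm=.33); 
cv2.imwrite('pics/b1.png',a); print(a.shape)
E
```

```text
0.05
[778. 113.] [70. 44.] 88.5 372 0.09
[783. -73.] [101.  30.] 88.8 201 0.09
[ 653. -232.] [55. 19.] 14.8 174 0.074
[ 641. -136.] [31. 18.] 13.2 89 0.073
[564. -35.] [30. 18.] 0.3 86 0.073
[ 554. -132.] [55. 18.] 1.8 158 0.075
[ 557. -231.] [18. 30.] 83.7 98 0.074
[473. -30.] [18. 54.] 88.8 151 0.074
[ 469. -146.] [53. 18.] 4.8 169 0.074
[ 457. -240.] [19. 53.] 78.1 180 0.074
0.02
[764. 104.] [35. 80.] 29.4 99 0.05
[782. -72.] [95. 25.] 83.4 114 0.049
[ 755. -217.] [ 89. 140.] 0.2 1549 0.037
[ 652. -232.] [65. 47.] 14.6 262 0.05
[ 641. -136.] [41. 47.] 13.2 183 0.05
[505. 220.] [231. 139.] 89.4 1715 0.05
[563. -35.] [40. 46.] 0.8 179 0.048
[ 568. -123.] [34.  1.] 3.1 15 0.05
[ 553. -132.] [62. 46.] 2.4 191 0.049
[ 557. -231.] [46. 39.] 83.2 187 0.049
[ 488. -385.] [201. 113.] 3.2 780 0.046
[473. -30.] [46. 64.] 89.3 277 0.049
[ 469. -146.] [63. 47.] 4.6 279 0.045
[ 457. -241.] [47. 64.] 78.0 243 0.049
tray [(array([0.501, 0.218, 0.   ]), 0.71)]
scrap_bin [(array([ 0.483, -0.382,  0.   ]), 0.97)]
mug [(array([ 0.81 , -0.085,  0.   ]), 0.86)]
block_long1 [(array([ 0.659, -0.227,  0.   ]), 0.98), (array([ 0.471, -0.044,  0.   ]), 0.86), (array([ 0.47 , -0.146,  0.   ]), 0.56)]
block_short1 [(array([ 0.556, -0.232,  0.   ]), 0.8), (array([ 0.641, -0.127,  0.   ]), 0.53), (array([ 0.562, -0.038,  0.   ]), 0.49)]
chipped1 [(array([ 0.557, -0.137,  0.   ]), 0.76), (array([ 0.448, -0.238,  0.   ]), 0.71)]
chipped3 [(array([ 0.557, -0.137,  0.   ]), 0.76), (array([ 0.448, -0.238,  0.   ]), 0.71)]
chipped2 [(array([ 0.557, -0.137,  0.   ]), 0.76), (array([ 0.448, -0.238,  0.   ]), 0.71)]
planter_long1 [(array([0.513, 0.306, 0.   ]), 0.73)]
planter_short1 [(array([0.496, 0.248, 0.   ]), 0.75), (array([0.503, 0.18 , 0.   ]), 0.73), (array([ 0.559, -0.036,  0.   ]), 0.61)]
(667, 788, 3)
```

```bash
python3 - <<'E'
from h import *
c=capture('top'); P=cloud(c)
# tray/planter heightmap colour masks
a=ortho(c,.40,.70,-.28,.02,.04,mm=.75); b=ortho(c,.42,.60,.09,.35,.044,mm=.6)
b=cv2.copyMakeBorder(b,0,a.shape[0]-b.shape[0],0,0,cv2.BORDER_CONSTANT)
cv2.imwrite('pics/b2.png',np.hstack([a,b]))
hs=cv2.cvtColor(c['image'],cv2.COLOR_BGR2HSV)
for n in ['planter_long1','planter_short1']:
  for m in masks_of(c,n):
    p=P[m['region']]; p=p[(p[:,2]>.03)]
    if len(p)<10: continue
    r=cv2.minAreaRect((p[:,:2]*1000).astype(np.float32)); print(n,round(m['p'],2),np.round(r[0]),np.round(r[1]),round(r[2],1))
E
```

```text
planter_long1 0.62 [482. 142.] [380.  86.] 81.6
planter_short1 0.71 [475.  84.] [272.  65.] 76.0
planter_short1 0.6 [474. 113.] [326.  65.] 78.9
```

View pics/b2.png

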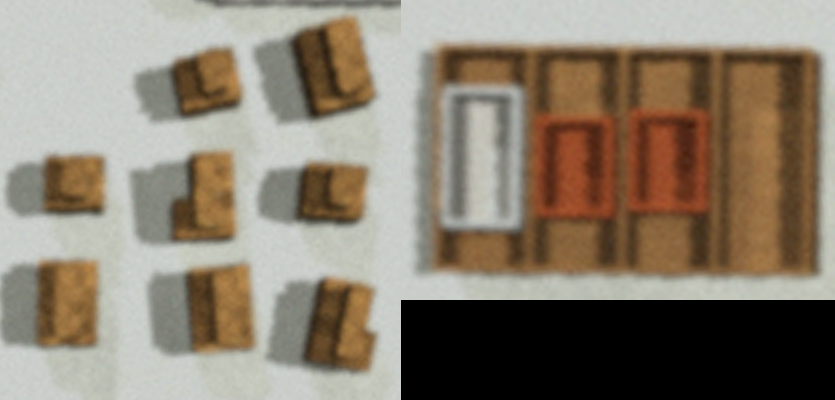

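Emit:
{"api": "send_rows", "payload": {
  "moves": "20 0 0 0 6.65;0 0 0 0 6.65;0 -33.3 0 24 0;0 -33.3 0 24 0;0 -33.3 0 24 0;0 -33.3 0 24 0;0 -33.3 0 24 0;0 -33.3 0 24 0;0 -33.3 0 24 0;0 -33.3 0 24 0;0 -33.3 0 24 0;0 -33.3 0 24 0;0 -33.3 0 24 0;0 -33.3 0 24 0;0 -33.3 0 24 0;0 -33.3 0 24 0;0 -33.3 0 24 0;0 -40 0 0 0;0 -40 0 0 0;0 -40 0 0 0"
}}

```text
time_s: 2.47
position: [0.504, 0.0136, 0.2226]
tcp_rot: [[0.001, 0.0, 1.0], [-1.0, 0.0, 0.001], [-0.0, -1.0, 0.0]]
force: [0.0, -0.5, 0.8]
opening: 0.006
```

Emit:
{"api": "send_rows", "payload": {
  "moves": "0 -40 0 0 0;0 -40 0 0 0;0 -40 0 0 0;0 -40 0 0 0;0 -40 0 0 0;0 0 0 0 0;0 0 0 0 0"
}}

```text
time_s: 3.05
position: [0.5033, 0.2137, 0.2226]
tcp_rot: [[0.005, 0.0, 1.0], [-1.0, -0.0, 0.005], [0.0, -1.0, 0.0]]
force: [-0.3, -0.6, -0.5]
opening: 0.005
```

```bash
sed -i 's/ez=np.array(\[ex\[1\],-ex\[0\]\])\*1.0/ez=np.array([-ex[1],ex[0]])/; /if ez@R/d' h.py
python3 - <<'E'
from h import *
go(.504,.218,.2,-90)
s=read_state(); c=capture('wrist'); cv2.imwrite('pics/w1.png',c['image']); print(np.round(c['tool_from_camera'],3))
P=cloud(c,s); print(P[::60,::80,2].round(3))
b=ortho(c,.42,.60,.09,.35,.043,s,mm=.4); cv2.imwrite('pics/w1o.png',b); print(b.shape)
E
```

```text
now [0.5033 0.2137 0.2226] h -89.7 | tool-y turn 0.31 then dx -4.3 dy 22.6 dz 0.7 t 3.0 J6 101.00158327221732 open 0.4
[[ 1.    -0.001  0.     0.   ]
 [ 0.     0.25  -0.968 -0.162]
 [ 0.001  0.968  0.25   0.067]
 [ 0.     0.     0.     1.   ]]
[[ 0.001  0.001 -0.001  0.     0.002 -0.    -0.   ]
 [ 0.    -0.     0.    -0.003 -0.     0.    -0.   ]
 [-0.001 -0.001  0.001 -0.001  0.    -0.001  0.028]
 [-0.     0.    -0.     0.012  0.039 -0.    -0.001]
 [ 0.301  0.001  0.304  0.306  0.306 -0.001 -0.   ]
 [ 0.305 -0.     0.317  0.315  0.316  0.316 -0.   ]
 [ 0.335  0.334  0.335  0.336  0.337  0.335  0.336]]
(450, 650, 3)
```

View pics/w1o.png

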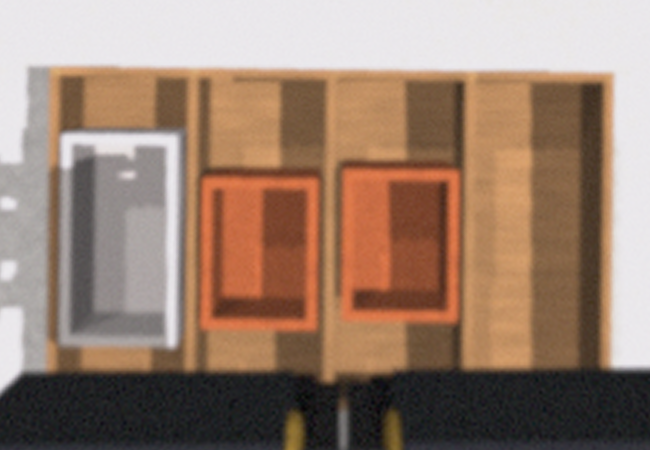

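Emit:
{"api": "send_rows", "payload": {
  "moves": "0 -31.9 0 -3.4 0.3;0 0 40 0 0;0 0 40 0 0;0 0 40 0 0;0 0 35 0 0;0 0 25 0 0;0 0 20 0 0;0 0 0 0 0"
}}

```text
time_s: 3.77
position: [0.4978, 0.2407, 0.0188]
tcp_rot: [[-0.007, -0.008, 1.0], [-1.0, -0.002, -0.007], [0.003, -1.0, -0.008]]
force: [0.3, 0.4, 0.5]
opening: 0.003
```

Emit:
{"api": "send_rows", "payload": {
  "moves": "0 -4.5 -2 0 0;0 0 0 -10 0;0 0 0 -8 0;0 0 0 -6 0;0 0 0 -6 0;0 0 0 -6 0;0 0 0 -5 0;0 0 0 -3 0;0 0 0 0 0"
}}

```text
time_s: 4.52
position: [0.4551, 0.2483, 0.0247]
tcp_rot: [[-0.004, -0.001, 1.0], [-1.0, -0.0, -0.004], [0.0, -1.0, -0.001]]
force: [0.3, -0.8, -0.6]
opening: 0.009
```

Emit:
{"api": "send_rows", "payload": {
  "moves": "0 0 0 -3 0;0 0 0 -3 0;0 0 0 0 0;0 0 0 0 0"
}}

```text
time_s: 4.85
position: [0.4549, 0.2484, 0.0248]
tcp_rot: [[-0.004, 0.009, 1.0], [-1.0, 0.001, -0.004], [-0.001, -1.0, 0.009]]
force: [7.7, -3.8, -2.5]
opening: 0.004
```

Emit:
{"api": "send_rows", "payload": {
  "moves": "0 0 0 12 0;0 0 -35 0 0;0 0 -10 0 0;0 30 0 20 0;0 29 0 22 0;0 0 0 0 0;0 0 0 0 0"
}}

```text
time_s: 5.43
position: [0.5045, 0.1877, 0.0696]
tcp_rot: [[-0.008, -0.0, 1.0], [-1.0, 0.0, -0.008], [-0.0, -1.0, -0.0]]
force: [-1.1, -0.3, 0.2]
opening: 0.002
```

```bash
python3 - <<'E'
from h import *
go(.5026,.1894,.022,-90)
s=read_state();c=capture('top');cv2.imwrite('pics/t2.png',c['image'])
b=ortho(c,.42,.60,.09,.35,.044,mm=.4); cv2.imwrite('pics/t2o.png',b)
E
```

```text
now [0.5045 0.1877 0.0696] h -90.5 | tool-y turn -0.45 then dx -1.7 dy 47.6 dz -1.9 t 5.4 J6 98.9437419786056 open 0.2
```

View pics/t2o.png

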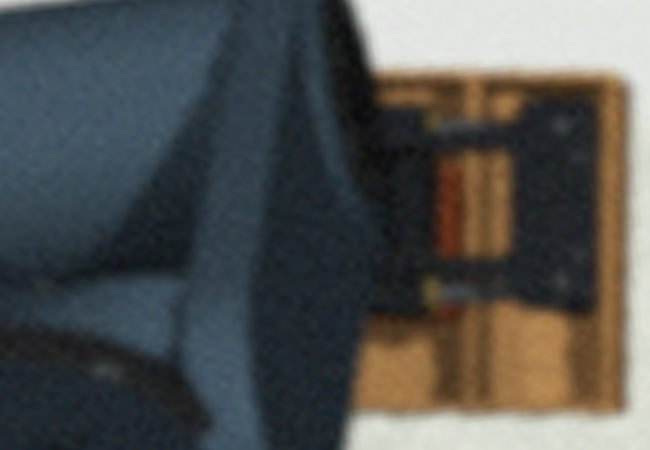

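Emit:
{"api": "send_rows", "payload": {
  "moves": "0 -1.7 0 -1.5 -0.45;0 0 25 0 0;0 0 22 0 0;0 0 0 0 0;0 0 0 -10 0;0 0 0 -10 0;0 0 0 -8 0;0 0 0 -6 0;0 0 0 -6 0;0 0 0 -5 0;0 0 0 -4 0;0 0 0 -4 0;0 0 0 -4 0;0 0 0 0 0;0 0 0 0 0"
}}

```text
time_s: 6.73
position: [0.4543, 0.1908, 0.0235]
tcp_rot: [[0.003, 0.018, 1.0], [-1.0, 0.002, 0.003], [-0.002, -1.0, 0.018]]
force: [10.2, -3.5, -3.2]
opening: 0.003
```

Emit:
{"api": "send_rows", "payload": {
  "moves": "0 0 0 12 0;0 0 -35 0 0;0 0 -10 0 0;0 -37 0 16 0;0 -37 0 16 0;0 -37 0 13 0;0 0 0 0 0;0 0 0 0 0"
}}

```text
time_s: 7.4
position: [0.5021, 0.3034, 0.0678]
tcp_rot: [[0.006, 0.001, 1.0], [-1.0, 0.0, 0.006], [-0.0, -1.0, 0.001]]
force: [-0.2, -0.0, 0.2]
opening: 0.006
```

```bash
python3 - <<'E'
from h import *
go(.5026,.3016,.022,-90)
E
```

```text
now [0.5021 0.3034 0.0678] h -89.6 | tool-y turn 0.37 then dx 1.8 dy 45.8 dz 0.5 t 7.4 J6 109.87083707130087 open 0.5
```

Emit:
{"api": "send_rows", "payload": {
  "moves": "0 1.8 0 0.5 0.4;0 0 25 0 0;0 0 20 0 0;0 0 0 0 0;0 0 0 -10 0;0 0 0 -10 0;0 0 0 -8 0;0 0 0 -6 0;0 0 0 -6 0;0 0 0 -5 0;0 0 0 -4 0;0 0 0 -4 0;0 0 0 -4 0;0 0 0 0 0;0 0 0 0 0"
}}

```text
time_s: 8.65
position: [0.4556, 0.3008, 0.0238]
tcp_rot: [[-0.002, 0.019, 1.0], [-1.0, 0.003, -0.002], [-0.003, -1.0, 0.019]]
force: [15.5, -7.1, -6.0]
opening: 0.001
```

Emit:
{"api": "send_rows", "payload": {
  "moves": "0 0 0 12 0;0 0 -35 0 0;0 0 -40 0 0;0 0 -40 0 0;0 0 -40 0 0;0 0 -40 0 0;0 40 0 0 0;0 40 0 0 0;0 0 0 0 0;0 0 0 0 0"
}}

```text
time_s: 9.48
position: [0.4566, 0.2186, 0.2177]
tcp_rot: [[-0.007, -0.001, 1.0], [-1.0, 0.0, -0.007], [-0.0, -1.0, -0.001]]
force: [-0.2, 0.3, 0.4]
opening: 0.008
```

```bash
python3 - <<'E'
from h import *
go(.4690,-.146,.12,-85.2)
s=read_state(); c=capture('wrist')
b=ortho(c,.42,.60,.09,.35,.044,s,mm=.4); cv2.imwrite('pics/w2o.png',b)
E
```

```text
now [0.4566 0.2186 0.2177] h -90.4 | tool-y turn -5.21 then dx 364.4 dy 97.7 dz -18.2 t 9.5 J6 103.30876671191692 open 0.7
```

View pics/w2o.png

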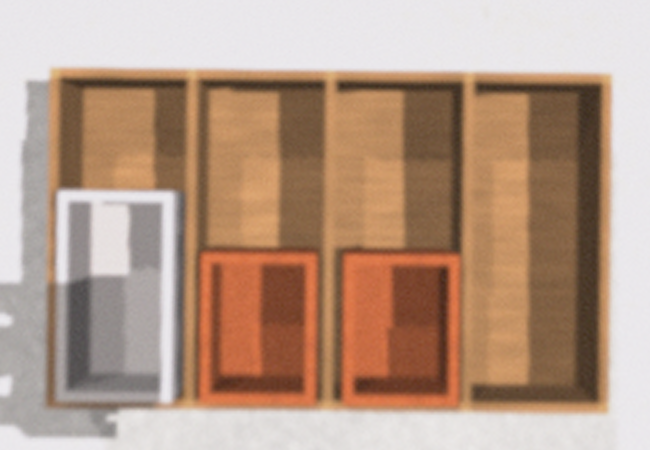

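Emit:
{"api": "send_rows", "payload": {
  "moves": "40 0 0 0 -5.2;40 40 0 -2 0;40 40 5 -2 0;40 40 5 -2 0;40 40 5 -2 0;40 40 5 -2 0;40 40 0 -2 0;40 40 0 -2 0;40 40 0 -2 0;40 40 0 -2 0;40 4 0 0 0;40 0 0 0 0;40 0 0 0 0"
}}

```text
time_s: 10.62
position: [0.4709, -0.1429, 0.1969]
tcp_rot: [[0.087, -0.002, 0.996], [-0.996, 0.002, 0.087], [-0.002, -1.0, -0.001]]
force: [-0.9, 0.5, -0.1]
opening: 0.46
```

```bash
cat > look.py <<'E'
import sys
from h import *
x,y=map(float,sys.argv[1:3]); yaw=float(sys.argv[3]); z=float(sys.argv[4])
go(x,y,z,yaw)
s=read_state(); c=capture('wrist'); R,o=cam(c,s)
for r,n,zz in boxes(c,s,lo=.052,hi=.08):
    print(np.round(r[0],1),np.round(r[1]),round(r[2],1),n,round(zz,3))
if len(sys.argv)>5: cv2.imwrite(f'pics/{sys.argv[5]}.png',c['image'])
E
python3 look.py .469 -.146 -85.4 .044 w3
```

```text
now [ 0.4709 -0.1429  0.1969] h -85.0 | tool-y turn 0.4 then dx 3.0 dy 152.9 dz -2.2 t 10.6 J6 55.03425155529705 open 40.0
[ 632.  -137.8] [14. 18.] 11.6 476 0.072
[ 638.2 -235.8] [29. 19.] 15.9 947 0.072
[562.9 -35.5] [30. 18.] 0.3 974 0.072
[ 553.2 -132.7] [54. 18.] 2.6 1300 0.073
[ 556.9 -231.5] [19. 30.] 84.2 898 0.072
[472.4 -30.2] [19. 54.] 89.3 1450 0.072
[ 468.1 -146.3] [54. 18.] 4.9 1096 0.072
[ 456.6 -240.7] [19. 54.] 78.3 1029 0.073
```

Emit:
{"api": "send_rows", "payload": {
  "moves": "45 3.2 0 -3 0.3;45 0 40 0 0;45 0 40 0 0;45 0 40 0 0;45 0 20 0 0;45 0 12 0 0;45 0 0 0 0;10 0 0 0 0;10 0 0 0 0;10 0 0 0 0;10 0 0 0 0;10 0 0 0 0"
}}

```text
time_s: 11.67
position: [0.469, -0.1478, 0.0466]
tcp_rot: [[0.082, 0.002, 0.997], [-0.997, -0.001, 0.082], [0.001, -1.0, 0.002]]
force: [-0.1, 0.0, -0.4]
opening: 0.228
```

Emit:
{"api": "send_rows", "payload": {
  "moves": "5 0 0 0 0;5 0 0 0 0;5 0 -30 0 0;5 0 -40 0 0;5 0 -40 0 0;5 0 0 0 0"
}}

```text
time_s: 12.17
position: [0.4725, -0.1498, 0.1619]
tcp_rot: [[0.082, 0.012, 0.997], [-0.997, -0.007, 0.082], [0.008, -1.0, 0.012]]
force: [1.2, -1.2, -0.0]
opening: 0.205
```

```bash
python3 look.py .534 .2456 -90.6 .052
```

```text
now [ 0.4725 -0.1498  0.1619] h -85.3 | tool-y turn 5.29 then dx -396.1 dy 109.9 dz 57.4 t 12.2 J6 54.76114318556443 open 17.9
[ 625.7 -139. ] [ 4. 18.] 2.9 276 0.071
[ 633.8 -236.8] [19. 19.] 15.0 785 0.072
[563.  -35.8] [30. 19.] 0.8 1311 0.072
[ 553.3 -133. ] [54. 18.] 3.8 1659 0.072
[ 556.6 -231.7] [19. 30.] 84.9 1159 0.073
[472.2 -30.5] [19. 54.] 89.2 1912 0.072
[ 467.7 -243. ] [19. 31.] 78.1 814 0.072
```

Emit:
{"api": "send_rows", "payload": {
  "moves": "5 0 0 0 5.3;5 -39.6 0 5.7 0;5 -39.6 0 5.7 0;5 -39.6 0 5.7 0;5 -39.6 0 5.7 0;5 -39.6 0 5.7 0;5 -39.6 0 5.7 0;5 -39.6 0 5.7 0;5 -39.6 0 5.7 0;5 -39.6 0 5.7 0;5 -39.6 0 5.7 0;5 0 0 0 0;5 0 0 0 0;5 0 0 0 0"
}}

```text
time_s: 13.38
position: [0.5281, 0.2473, 0.154]
tcp_rot: [[-0.01, -0.003, 1.0], [-1.0, -0.001, -0.01], [0.001, -1.0, -0.003]]
force: [0.1, 0.1, -0.5]
opening: 0.2
```

```bash
python3 look.py .534 .2456 -90.6 .052 w4
```

```text
now [0.5281 0.2473 0.154 ] h -90.6 | tool-y turn 0.04 then dx 1.6 dy 102.0 dz 5.9 t 13.4 J6 104.71817754169498 open 17.4
```

View pics/w4.png

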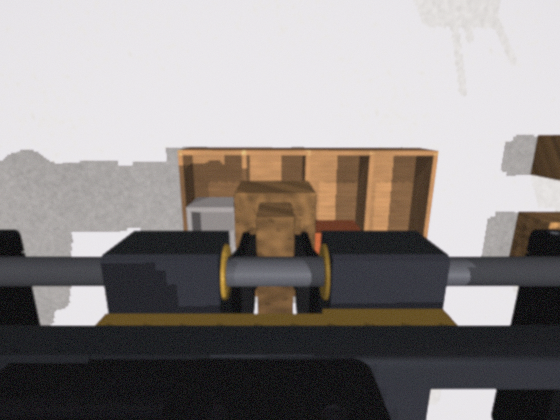

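Emit:
{"api": "send_rows", "payload": {
  "moves": "5 1.6 0 7 0;5 0 35 0 0;5 0 20 0 0;5 0 10 0 0;5 0 10 0 0;5 0 0 0 0;5 0 0 0 0"
}}

```text
time_s: 14.02
position: [0.5371, 0.2456, 0.0807]
tcp_rot: [[-0.012, 0.0, 1.0], [-1.0, 0.0, -0.012], [-0.0, -1.0, 0.0]]
force: [0.3, 1.3, 0.1]
opening: 0.204
```

Emit:
{"api": "send_rows", "payload": {
  "moves": "5 0 0 -1 0;5 0 8 0 0;5 0 7 0 0;5 0 7 0 0;5 0 6 0 0;5 0 0 0 0;5 0 0 0 0"
}}

```text
time_s: 14.6
position: [0.5353, 0.2462, 0.052]
tcp_rot: [[-0.011, -0.001, 1.0], [-1.0, -0.0, -0.011], [0.0, -1.0, -0.001]]
force: [0.4, -0.5, -0.6]
opening: 0.203
```

Emit:
{"api": "send_rows", "payload": {
  "moves": "30 0 0 0 0;30 0 0 0 0;30 0 0 0 0;30 0 0 0 0;40 0 -25 0 0;40 0 -40 0 0;40 0 -40 0 0;40 40 0 -9 0;40 40 0 -9 0;40 40 0 -9 0;40 40 0 -9 0;40 40 0 -9 0;40 40 0 -9 0;40 36 0 -8 0;40 0 0 0 0;40 0 0 0 0"
}}

```text
time_s: 15.93
position: [0.4705, -0.031, 0.1578]
tcp_rot: [[-0.016, 0.0, 1.0], [-1.0, 0.0, -0.016], [-0.0, -1.0, 0.0]]
force: [0.2, 0.5, 0.6]
opening: 0.454
```

```bash
python3 look.py .4722 -.0302 -90.7 .045; python3 - <<'E'
from h import *
c=capture('top')
for r,n,z in boxes(c,lo=.05): print(np.round(r[0]),np.round(r[1]),round(r[2],1),n,round(z,3))
E
```

```text
now [ 0.4705 -0.031   0.1578] h -90.9 | tool-y turn -0.19 then dx -0.8 dy 112.8 dz 1.7 t 15.9 J6 73.48823325334466 open 39.5
[ 624.8 -137. ] [14.  4.] 87.9 69 0.063
[ 624.5 -234.9] [ 3. 13.] 1.0 46 0.06
[ 553.4 -132.6] [54. 19.] 2.5 2282 0.072
[563.1 -35.4] [30. 18.] 0.8 1017 0.072
[ 556.8 -231.5] [20. 29.] 84.5 1620 0.072
[472.6 -30.4] [18. 54.] 89.0 1437 0.072
[ 456.5 -240.8] [20. 54.] 78.0 2301 0.072
[793. 116.] [12. 19.] 11.1 22 0.09
[778. 113.] [70. 44.] 89.9 347 0.09
[784. -74.] [ 31. 102.] 0.7 200 0.09
[ 653. -233.] [55. 20.] 14.4 172 0.074
[ 641. -136.] [30. 19.] 12.9 91 0.072
[535. 246.] [55. 19.] 0.7 196 0.08
[575. -36.] [16.  9.] 68.5 22 0.072
[ 556. -132.] [50. 17.] 4.2 125 0.074
[ 558. -231.] [18. 30.] 84.4 100 0.074
[ 457. -240.] [19. 53.] 77.8 178 0.075
```

Emit:
{"api": "send_rows", "payload": {
  "moves": "45 -0.8 0 1.9 0;45 0 40 0 0;45 0 40 0 0;45 0 20 0 0;45 0 12 0 0;45 0 0 0 0;5 0 0 0 0;5 0 0 0 0;5 0 0 0 0;5 0 0 0 0;5 0 0 0 0;5 0 0 0 0;5 0 0 0 0;5 0 -30 0 0;5 0 -40 0 0;5 0 -40 0 0;5 0 0 0 0"
}}

```text
time_s: 17.45
position: [0.4769, -0.0296, 0.1617]
tcp_rot: [[-0.011, 0.013, 1.0], [-1.0, -0.004, -0.011], [0.004, -1.0, 0.013]]
force: [0.9, 0.4, 0.1]
opening: 0.202
```

```bash
python3 look.py .535 .1896 -90.6 .082
```

```text
now [ 0.4769 -0.0296  0.1617] h -90.6 | tool-y turn -0.01 then dx -219.8 dy 79.7 dz 55.8 t 17.4 J6 73.61271250014397 open 17.6
[ 631.9 -137.7] [15. 19.] 9.9 559 0.072
[ 627.2 -233.9] [22. 11.] 62.1 515 0.072
[ 553.4 -132.6] [54. 19.] 2.4 2140 0.072
[563.  -35.3] [17. 30.] 89.5 939 0.072
[ 556.7 -231.7] [20. 29.] 83.9 1496 0.073
[ 456.5 -240.7] [20. 54.] 77.9 2163 0.072
```

Emit:
{"api": "send_rows", "payload": {
  "moves": "5 -36.6 0 10 0;5 -36.6 0 10 0;5 -36.6 0 10 0;5 -36.6 0 10 0;5 -36.6 0 10 0;5 -36.6 0 10 0;5 0 30 0 0;5 0 25 0 0;5 0 15 0 0;5 0 5 0 0;5 0 0 0 0;5 0 0 0 0;5 0 0 0 0"
}}

```text
time_s: 18.58
position: [0.5354, 0.1904, 0.0812]
tcp_rot: [[-0.011, 0.001, 1.0], [-1.0, 0.0, -0.011], [-0.0, -1.0, 0.001]]
force: [0.8, -0.4, 0.4]
opening: 0.207
```

```bash
python3 - <<'E'
from h import *
go(.5345,.1896,.052,-90.6)
s=read_state(); c=capture('wrist'); cv2.imwrite('pics/w5.png',c['image'][60:360,100:460])
E
```

```text
now [0.5354 0.1904 0.0812] h -90.6 | tool-y turn -0.04 then dx 0.8 dy 29.2 dz -0.9 t 18.6 J6 98.94900314395495 open 18.0
```

View pics/w5.png

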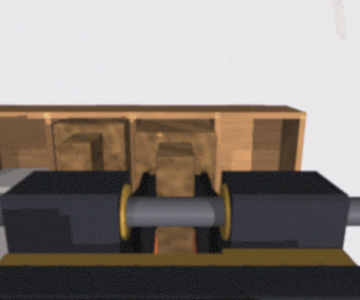

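Block placed in lane 2 sits fine (crop ~90,145); the held one is over lane 3 (~175,150), aligned.

Emit:
{"api": "send_rows", "payload": {
  "moves": "5 0.5 0 -0.5 0;5 0 8 0 0;5 0 7 0 0;5 0 7 0 0;5 0 6 0 0;5 0 0 0 0;5 0 0 0 0;5 0 0 0 0"
}}

```text
time_s: 19.3
position: [0.5341, 0.19, 0.052]
tcp_rot: [[-0.011, -0.001, 1.0], [-1.0, -0.0, -0.011], [0.0, -1.0, -0.001]]
force: [0.8, -0.3, -0.5]
opening: 0.205
```

Emit:
{"api": "send_rows", "payload": {
  "moves": "30 0 0 0 0;30 0 0 0 0;30 0 0 0 0;30 0 0 0 0;40 0 -25 0 0;40 0 -40 0 0;40 0 -40 0 0;40 37.5 0 4.8 0;40 37.5 0 4.8 0;40 37.5 0 4.8 0;40 37.5 0 4.8 0;40 37.5 0 4.8 0;40 37.5 0 4.8 0;40 0 0 0 -1.4;40 0 0 0 0;40 0 0 0 0"
}}

```text
time_s: 20.63
position: [0.5602, -0.035, 0.1574]
tcp_rot: [[0.012, -0.001, 1.0], [-1.0, 0.001, 0.012], [-0.001, -1.0, -0.001]]
force: [-0.2, 0.8, -0.4]
opening: 0.46
```

```bash
python3 look.py .563 -.0354 -89.2 .045; python3 - <<'E'
from h import *
c=capture('top')
for r,n,z in boxes(c,lo=.05): print(np.round(r[0]),np.round(r[1]),round(r[2],1),n,round(z,3))
E
```

```text
now [ 0.5602 -0.035   0.1574] h -89.3 | tool-y turn -0.09 then dx 0.4 dy 112.4 dz 2.8 t 20.6 J6 74.27145205514914 open 40.0
[ 651.3 -232.5] [53. 21.] 14.7 2904 0.072
[ 640.6 -135.9] [30. 19.] 13.0 1261 0.072
[ 559.1 -132.3] [43. 19.] 2.7 1332 0.072
[563.5 -35.4] [30. 18.] 0.5 823 0.072
[ 557.  -231.6] [20. 31.] 83.7 1309 0.072
[536.7 180.8] [55. 18.] 18.8 1379 0.078
[ 468.8 -243.8] [20. 30.] 79.7 737 0.072
[789. 116.] [ 8. 19.] 68.9 16 0.09
[777. 113.] [42. 71.] 0.2 339 0.09
[783. -74.] [101.  30.] 89.7 201 0.088
[ 653. -232.] [55. 19.] 14.9 173 0.074
[ 650. -137.] [11. 11.] 22.7 17 0.075
[535. 246.] [19. 54.] 89.7 197 0.079
[534. 190.] [19. 54.] 89.9 185 0.079
[550. -36.] [16.  2.] 88.1 12 0.071
[ 558. -231.] [19. 30.] 84.2 101 0.073
[ 538. -133.] [22. 18.] 2.1 68 0.072
[ 457. -241.] [19. 53.] 78.4 176 0.074
```

Emit:
{"api": "send_rows", "payload": {
  "moves": "45 0.4 0 3 0;45 0 40 0 0;45 0 40 0 0;45 0 20 0 0;45 0 12 0 0;45 0 0 0 0;5 0 0 0 0;5 0 0 0 0;5 0 0 0 0;5 0 0 0 0;5 0 0 0 0;5 0 0 0 0;5 0 0 0 0;5 0 -30 0 0;5 0 -40 0 0;5 0 -40 0 0;5 0 0 0 0"
}}

```text
time_s: 22.15
position: [0.5688, -0.0368, 0.1627]
tcp_rot: [[0.014, 0.014, 1.0], [-1.0, -0.004, 0.014], [0.004, -1.0, 0.014]]
force: [0.9, -0.8, -0.2]
opening: 0.206
```

```bash
python3 look.py .546 .301 -90.6 .082
```

```text
now [ 0.5688 -0.0368  0.1627] h -89.2 | tool-y turn 1.39 then dx -337.5 dy 80.7 dz -26.3 t 22.1 J6 74.2659574914476 open 18.0
[ 651.4 -232.7] [54. 21.] 14.6 2606 0.072
[ 640.6 -135.9] [30. 19.] 13.1 1142 0.072
[ 563.3 -132.4] [35. 19.] 2.8 1002 0.072
[ 557.1 -231.5] [20. 30.] 84.3 1209 0.072
[540.8 181.2] [47. 17.] 20.5 1101 0.078
[ 465.4 -242.8] [20. 37.] 77.5 1025 0.072
```

Emit:
{"api": "send_rows", "payload": {
  "moves": "5 0 0 0 1.4;5 -37.4 0 -2.5 0;5 -37.4 0 -2.5 0;5 -37.4 0 -2.5 0;5 -37.4 0 -2.5 0;5 -37.4 0 -2.5 0;5 -37.4 0 -2.5 0;5 -37.4 0 -2.5 0;5 -37.4 0 -2.5 0;5 -37.4 0 0 0;5 0 30 0 0;5 0 25 0 0;5 0 15 0 0;5 0 5 0 0;5 0 0 0 0;5 0 0 0 0;5 0 0 0 0"
}}

```text
time_s: 23.62
position: [0.552, 0.3026, 0.0821]
tcp_rot: [[-0.012, 0.01, 1.0], [-1.0, 0.004, -0.012], [-0.004, -1.0, 0.01]]
force: [4.8, 2.1, 10.4]
opening: 0.204
```

```bash
python3 - <<'E'
from h import *
go(.546,.301,.052,-90.6)
s=read_state(); c=capture('wrist'); cv2.imwrite('pics/w6.png',c['image'][60:360,100:460])
E
```

```text
now [0.552  0.3026 0.0821] h -90.7 | tool-y turn -0.11 then dx 1.7 dy 30.1 dz -6.0 t 23.6 J6 109.27005145797084 open 17.8
```

View pics/w6.png

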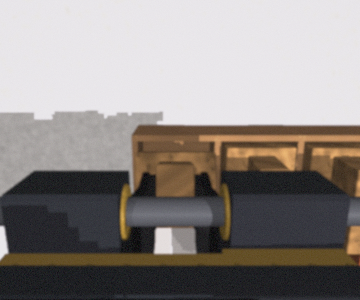

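Emit:
{"api": "send_rows", "payload": {
  "moves": "5 0 -20 0 0;5 0.5 0 -6 0;5 0 0 0 0;5 0 0 0 0;5 0 0 0 0"
}}

```text
time_s: 24.08
position: [0.5398, 0.3003, 0.0987]
tcp_rot: [[-0.011, -0.003, 1.0], [-1.0, -0.001, -0.011], [0.001, -1.0, -0.003]]
force: [0.8, -0.1, -0.1]
opening: 0.205
```

```bash
python3 - <<'E'
from h import *
go(.546,.301,.052,-90.6)
s=read_state(); print(s['force']); c=capture('wrist'); P=cloud(c,s); R=np.array(s['tcp_rot'])
q=(P-s['position'])@R*1000   # tool coords
z=np.array(c['z_map'])
m=(z>0)&(abs(q[...,0])<35)&(abs(q[...,2])<35)&(q[...,1]>-40)&(q[...,1]<60)
# body top surface (approx y -10..15) outline near +z
for lo,hi in ((-40,-28),(-28,-15),(-5,0),(0,4),(4,8),(8,12),(12,25),(25,45)):
    k=m&(q[...,1]>lo)&(q[...,1]<hi); 
    if k.sum()>5: print(lo,hi,k.sum(),q[k].min(0).round(1),q[k].max(0).round(1))
cv2.imwrite('pics/w7.png',c['image'][60:360,100:460])
E
```

```text
now [0.5398 0.3003 0.0987] h -90.6 | tool-y turn -0.02 then dx -0.8 dy 46.7 dz 6.2 t 24.1 J6 109.35700536402261 open 17.9
[ 0.84169622 -0.1268637  -0.12259244]
-40 -28 206 [-19.  -40.   -7.1] [ 19.6 -28.   11.4]
-28 -15 1668 [-18.4 -28.  -10.5] [ 19.  -15.   22.5]
-5 0 89 [-17.3  -5.    8.8] [17.9 -0.  16.5]
0 4 186 [-22.6   0.   -1.5] [23.2  4.  16.4]
4 8 1255 [-22.7   4.    0.7] [23.3  8.  19.7]
8 12 44 [-22.7   8.   15.6] [23.3  8.9 19.2]
12 25 72 [-21.6  22.3  15. ] [22.  25.  15.8]
```

View pics/w7.png

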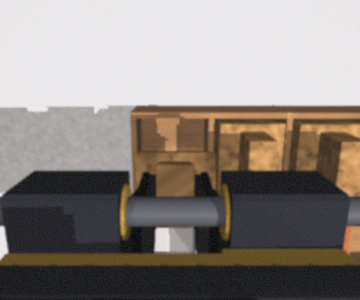

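Emit:
{"api": "send_rows", "payload": {
  "moves": "5 -0.5 0 6 0;5 0 10 0 0;5 0 5 0 0;5 0 0 0 0;5 0 0 0 0;5 0 0 0 0"
}}

```text
time_s: 24.63
position: [0.547, 0.3011, 0.0852]
tcp_rot: [[-0.011, -0.001, 1.0], [-1.0, -0.0, -0.011], [0.0, -1.0, -0.001]]
force: [0.2, 0.8, 0.0]
opening: 0.206
```

Emit:
{"api": "send_rows", "payload": {
  "moves": "5 0 0 -1 0;5 0 7 0 0;5 0 5 0 0;5 0 5 0 0;5 0 5 0 0;5 0 0 0 0;5 0 0 0 0"
}}

```text
time_s: 25.22
position: [0.5623, 0.3019, 0.0727]
tcp_rot: [[-0.008, 0.035, 0.999], [-1.0, 0.005, -0.008], [-0.005, -0.999, 0.035]]
force: [13.5, -7.2, 24.2]
opening: 0.205
```

Emit:
{"api": "send_rows", "payload": {
  "moves": "5 0 -20 0 0;5 0 -30 0 0;5 0 -30 0 0;5 0 0 0 0;5 0 0 0 0;5 0 0 0 0"
}}

```text
time_s: 25.72
position: [0.5456, 0.301, 0.1431]
tcp_rot: [[-0.011, -0.001, 1.0], [-1.0, -0.0, -0.011], [0.0, -1.0, -0.001]]
force: [-0.0, -0.6, -1.4]
opening: 0.201
```

```bash
python3 - <<'E'
from h import *
go(.546,.301,.052,-90.6)
s=read_state(); print(s['force']); c=capture('wrist'); P=cloud(c,s); R=np.array(s['tcp_rot'])
q=(P-s['position'])@R*1000
z=np.array(c['z_map'])
for y0 in (-10,-5,0,5,10,15):
    k=(z>0)&(abs(q[...,1]-y0-2.5)<2.5)&(abs(q[...,0])<30)&(abs(q[...,2])<40)
    if k.sum()>5: print(y0,k.sum(),q[k].min(0).round(1),q[k].max(0).round(1))
k=(z>0)&(abs(q[...,1]-5)<6)&(abs(q[...,0])>11)&(abs(q[...,0])<23)&(q[...,2]>6)&(q[...,2]<19)
A=np.c_[q[k][:,0],q[k][:,2],np.ones(k.sum())]; print('plane',np.linalg.lstsq(A,q[k][:,1],rcond=None)[0])
cc=capture('top'); 
b=ortho(c,.42,.60,.09,.35,.044,s,mm=.6); b2=ortho(cc,.42,.60,.09,.35,.044,mm=.6)
cs=capture('side'); b3=cs['image'][200:360,220:360]; b3=cv2.resize(b3,None,fx=2,fy=2)
h=np.zeros((620,720,3),np.uint8); h[:300,:434]=b[:, :434]; h[300:600,:434]=b2[:300,:434]; h[:320,440:720]=b3
cv2.imwrite('pics/w8.png',h[:600])
E
```

```text
now [0.5456 0.301  0.1431] h -90.6 | tool-y turn -0.01 then dx 0.0 dy 91.1 dz 0.4 t 25.7 J6 109.23117896079387 open 17.4
[-0.02758125 -0.59727745 -1.41828482]
-10 464 [-17.3 -10.    8.6] [18.  -5.2 28.9]
-5 159 [-17.2  -5.  -23.2] [17.9 -0.  28.2]
0 106 [-15.9   0.  -28. ] [15.9  5.  10.6]
5 153 [-22.7   5.  -32.2] [23.3 10.   3.7]
10 335 [-22.7  10.  -37.2] [23.2 15.   9.3]
15 475 [-22.8  15.  -40. ] [23.3 19.9 12.6]
plane [-0.00831632  0.09251148 -0.96754226]
```

View pics/w8.png

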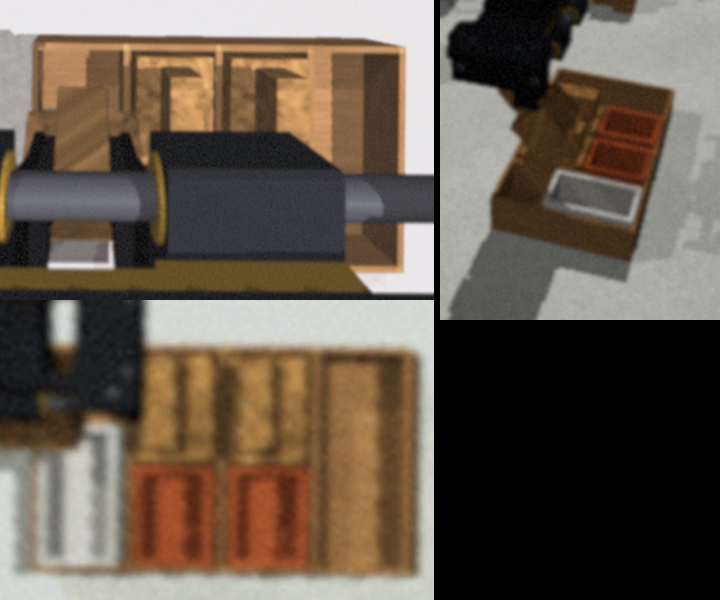

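Emit:
{"api": "send_rows", "payload": {
  "moves": "5 38.7 0 -9 0;5 38.7 0 -9 0;5 38.7 0 -9 0;5 38.7 0 -9 0;5 38.7 0 -9 0;5 38.7 0 -9 0;5 38.7 0 -9 0;5 0 30 0 0;5 0 25 0 0;5 0 15 0 0;5 0 0 0 0;5 0 0 0 0"
}}

```text
time_s: 26.87
position: [0.4794, 0.0311, 0.0723]
tcp_rot: [[-0.011, -0.004, 1.0], [-1.0, 0.001, -0.011], [-0.001, -1.0, -0.004]]
force: [0.2, 0.4, 0.1]
opening: 0.204
```

```bash
python3 - <<'E'
from h import *
go(.48,.03,.05,-90.6)
cs=capture('side'); 
for m in [toimg(cs,read_state()['position'])[0].astype(int)]:
    b=cs['image'][max(0,m[1]-70):m[1]+70,m[0]-90:m[0]+90]; cv2.imwrite('pics/s9.png',cv2.resize(b,None,fx=3,fy=3)); print(m)
E
```

```text
now [0.4794 0.0311 0.0723] h -90.6 | tool-y turn -0.02 then dx 1.1 dy 22.3 dz 0.6 t 26.9 J6 80.973669490798 open 17.8
[323 212]
```

View pics/s9.png

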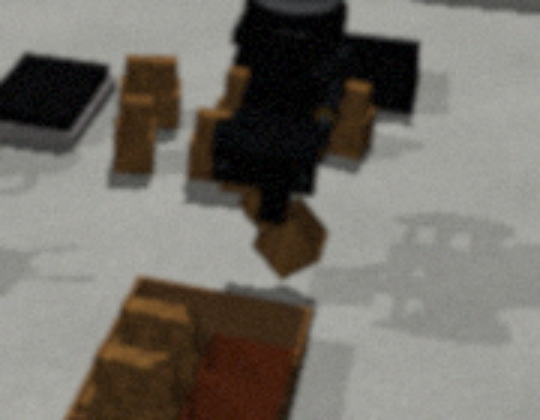

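Emit:
{"api": "send_rows", "payload": {
  "moves": "5 0 12 0 0;5 0 8 0 0;5 0 4 0 0;5 0 0 -8 0;5 0 0 -8 0;5 0 1 -8 0;5 0 1 -8 0;5 0 0 0 0;5 0 0 0 0"
}}

```text
time_s: 27.67
position: [0.4516, 0.0308, 0.0497]
tcp_rot: [[-0.011, 0.009, 1.0], [-1.0, -0.001, -0.011], [0.001, -1.0, 0.01]]
force: [4.1, 1.6, 11.8]
opening: 0.2
```

Emit:
{"api": "send_rows", "payload": {
  "moves": "5 0 0 -8 0;5 0 0 -8 0;5 0 1 -8 0;5 0 0 0 0;30 0 0 0 0;30 0 0 0 0;30 0 0 0 0;30 0 0 0 0;40 0 0 0 0;40 0 -40 0 0;40 0 -40 0 0;40 37 0 10 0;40 37 0 10 0;40 37 0 10 0;40 0 0 0 0;40 0 0 0 0"
}}

```text
time_s: 29.0
position: [0.4537, -0.0815, 0.1263]
tcp_rot: [[-0.015, 0.0, 1.0], [-1.0, 0.0, -0.015], [-0.0, -1.0, 0.0]]
force: [-1.6, 0.2, 0.5]
opening: 0.454
```

```bash
python3 - <<'E'
from h import *
c=capture('top'); P=cloud(c)
for lo in (.05,.025):
  for r,n,z in boxes(c,lo=lo,P=P):
    if r[0][0]<700: print(lo,np.round(r[0]),np.round(r[1]),round(r[2],1),n,round(z,3))
go(.6406,-.1359,.15,-77)
E
```

```text
0.05 [ 652. -232.] [54. 19.] 13.3 170 0.074
0.05 [ 641. -136.] [30. 19.] 13.6 91 0.075
0.05 [535. 246.] [19. 54.] 89.5 200 0.08
0.05 [534. 190.] [18. 54.] 88.1 182 0.08
0.05 [ 555. -132.] [53. 18.] 3.9 144 0.073
0.05 [ 558. -231.] [18. 30.] 84.3 97 0.073
0.05 [ 457. -241.] [19. 53.] 78.1 179 0.074
0.05 [416.  37.] [ 7. 20.] 69.7 19 0.071
0.025 [ 652. -232.] [64. 47.] 14.3 423 0.074
0.025 [ 641. -136.] [40. 46.] 12.3 262 0.075
0.025 [505. 219.] [230. 139.] 89.5 2425 0.08
0.025 [ 555. -132.] [62. 45.] 4.4 264 0.073
0.025 [ 557. -231.] [47. 40.] 84.7 277 0.073
0.025 [ 488. -385.] [201. 113.] 3.1 685 0.047
0.025 [ 457. -240.] [46. 64.] 78.2 415 0.074
0.025 [410.  45.] [21. 40.] 76.1 88 0.071
now [ 0.4523 -0.0798  0.126 ] h -90.7 | tool-y turn -13.73 then dx 97.0 dy -24.0 dz 170.8 t 29.1 J6 66.71093509654527 open 40.1
```

Emit:
{"api": "send_rows", "payload": {
  "moves": "40 0 -20 0 5;40 35 0 29.8 0;40 35 0 29.8 0;40 35 0 29.8 0;40 35 0 29.8 0;40 0 0 0 0;40 0 0 0 0;40 0 0 0 0"
}}

```text
time_s: 29.72
position: [0.5466, -0.214, 0.1453]
tcp_rot: [[-0.097, -0.004, 0.995], [-0.995, 0.003, -0.097], [-0.003, -1.0, -0.004]]
force: [-0.9, 0.5, -0.2]
opening: 0.46
```

```bash
python3 look.py .557 -.2315 -95.7 .045
```

```text
now [ 0.5466 -0.214   0.1453] h -95.5 | tool-y turn 0.16 then dx 16.4 dy 100.3 dz 12.1 t 29.7 J6 63.23512659662809 open 40.1
[ 651.6 -232.7] [54. 18.] 14.4 2201 0.072
[ 640.5 -136.5] [30. 18.] 13.3 1404 0.072
[ 553.5 -133.2] [54. 19.] 2.8 1602 0.073
[ 557.  -231.9] [18. 30.] 84.3 958 0.072
[ 460.7 -239.7] [14. 36.] 77.9 433 0.072
```

Emit:
{"api": "send_rows", "payload": {
  "moves": "45 16.8 0 12.2 0.2;45 0 0 0 0;45 0 40 0 0;45 0 30 0 0;45 0 20 0 0;45 0 11 0 0;45 0 0 0 0;45 0 0 0 0"
}}

```text
time_s: 30.43
position: [0.5586, -0.2335, 0.0457]
tcp_rot: [[-0.1, -0.001, 0.995], [-0.995, 0.001, -0.1], [-0.001, -1.0, -0.001]]
force: [-0.3, -0.6, 0.3]
opening: 0.515
```

```bash
python3 -c "
from h import *
for i in range(1): go(.557,-.2318,.045,-95.7)"
```

```text
now [ 0.5586 -0.2335  0.0457] h -95.8 | tool-y turn -0.07 then dx -1.5 dy 0.7 dz -1.8 t 30.4 J6 62.50993040069414 open 44.8
```

Emit:
{"api": "send_rows", "payload": {
  "moves": "45 -1 0 -1.2 0;5 0 0 0 0;5 0 0 0 0;5 0 0 0 0;5 0 0 0 0;5 0 0 0 0;5 0 0 0 0;5 0 0 0 0;5 0 0 0 0;5 0 -20 0 0;5 0 -40 0 0;5 0 -40 0 0;5 0 -10 0 0;5 0 0 0 0;5 0 0 0 0;5 0 0 0 0"
}}

```text
time_s: 31.77
position: [0.5564, -0.2325, 0.1537]
tcp_rot: [[-0.101, -0.003, 0.995], [-0.995, 0.002, -0.101], [-0.002, -1.0, -0.004]]
force: [-0.7, -0.4, -0.8]
opening: 0.204
```

```bash
cat > held.py <<'E'
from h import *
s=read_state(); c=capture('wrist'); P=cloud(c,s); R=np.array(s['tcp_rot'])
q=(P-s['position'])@R*1000; z=np.array(c['z_map'])
a=(z>0)&(abs(q[...,2])<40)&(q[...,2]>0)
k=a&(abs(q[...,0])>11)&(abs(q[...,0])<23)&(abs(q[...,1]+3)<14)&(q[...,2]>8)
if k.sum()>20:
    p=q[k]; A=np.c_[p[:,0],p[:,2],np.ones(len(p))]; print('body top: n',len(p),'slope x,z,off',np.linalg.lstsq(A,p[:,1],rcond=None)[0].round(2),'z max',np.percentile(p[:,2],[50,98]).round(1))
k=a&(abs(q[...,0])<9)&(q[...,1]<-22)&(q[...,1]>-34)&(q[...,2]>3)
if k.sum()>20:
    p=q[k]; A=np.c_[p[:,2],np.ones(len(p))]; print('tab top: n',len(p),'slope',np.linalg.lstsq(A,p[:,1],rcond=None)[0].round(2),'z max',np.percentile(p[:,2],[2,98]).round(1))
E
python3 held.py; python3 look.py .546 .301 -90.6 .1
```

```text
body top: n 1176 slope x,z,off [ -0.     1.18 -13.9 ] z max [12.  18.7]
tab top: n 559 slope [  0.12 -25.91] z max [ 7.4 13.9]
now [ 0.5563 -0.2324  0.1533] h -95.8 | tool-y turn -5.22 then dx -533.3 dy 53.3 dz -15.9 t 31.8 J6 62.531525056027576 open 17.7
[ 651.7 -232.7] [54. 18.] 14.4 1898 0.072
[ 640.5 -136.5] [30. 19.] 13.7 1323 0.072
[ 561.1 -132.9] [38. 19.] 2.0 1216 0.072
[ 466.3 -238.1] [ 8. 34.] 78.5 170 0.072
```

Emit:
{"api": "send_rows", "payload": {
  "moves": "5 0 0 0 -5.2;5 -38.1 0 -1.2 0;5 -38.1 0 -1.2 0;5 -38.1 0 -1.2 0;5 -38.1 0 -1.2 0;5 -38.1 0 -1.2 0;5 -38.1 0 -1.2 0;5 -38.1 0 -1.2 0;5 -38.1 0 -1.2 0;5 -38.1 0 -1.2 0;5 -38.1 0 -1.2 0;5 -38.1 0 -1.2 0;5 -38.1 0 -1.2 0;5 -38.1 0 -1.2 0;5 -38.1 0 0 0;5 0 0 0 0;5 0 0 0 0;5 0 0 0 0;5 0 0 0 0"
}}

```text
time_s: 33.45
position: [0.5474, 0.2987, 0.1545]
tcp_rot: [[-0.012, -0.002, 1.0], [-1.0, -0.001, -0.012], [0.001, -1.0, -0.002]]
force: [0.4, -0.4, 0.3]
opening: 0.206
```

```bash
python3 - <<'E'
from h import *
go(.546,.301,.09,-90.6)
s=read_state(); c=capture('wrist')
P=cloud(c,s)
b=ortho(c,.45,.60,.09,.35,.044,s,mm=.4); d=c['image'][60:360,140:420]
h=np.zeros((680,650,3),np.uint8); h[:375]=b; h[375:675,:280]=d
cv2.imwrite('pics/w10.png',h[:600])
E
python3 held.py
```

```text
now [0.5474 0.2987 0.1545] h -90.7 | tool-y turn -0.08 then dx -2.3 dy 64.5 dz -1.4 t 33.5 J6 109.07404557403687 open 17.9
body top: n 1180 slope x,z,off [ -0.     1.17 -13.75] z max [12.1 18.7]
tab top: n 562 slope [  0.12 -25.89] z max [ 7.4 13.9]
```

View pics/w10.png

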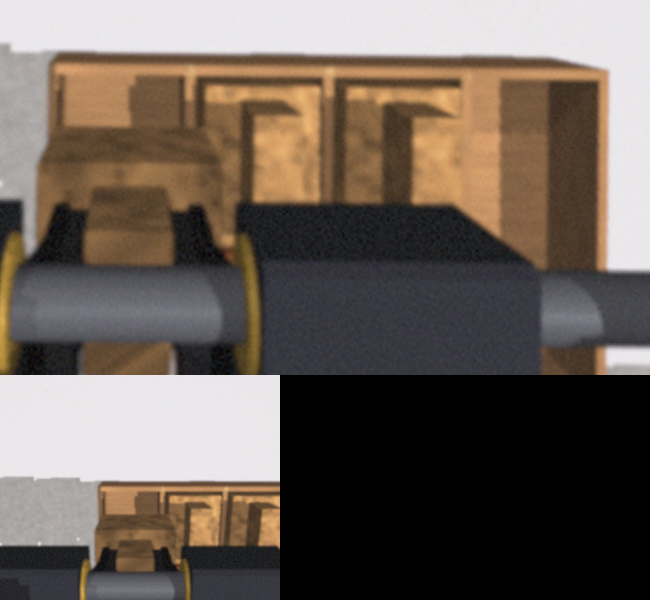

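Emit:
{"api": "send_rows", "payload": {
  "moves": "5 -2.6 0 0 0;5 0 30 0 0;5 0 20 0 0;5 0 10 0 0;5 0 0 0 0;5 0 0 0 0;5 0 0 0 0"
}}

```text
time_s: 34.13
position: [0.549, 0.3029, 0.0967]
tcp_rot: [[-0.011, 0.002, 1.0], [-1.0, 0.001, -0.011], [-0.001, -1.0, 0.002]]
force: [0.7, 0.0, -0.2]
opening: 0.2
```

```bash
python3 - <<'E'
from h import *
go(.547,.3015,.052,-90.6)
go(.547,.3015,.052,-90.6)
E
```

```text
now [0.549  0.3029 0.0967] h -90.6 | tool-y turn -0.04 then dx 1.4 dy 44.7 dz -2.0 t 34.1 J6 109.3242238867311 open 17.4
now [0.549  0.3029 0.0967] h -90.6 | tool-y turn -0.04 then dx 1.4 dy 44.7 dz -2.0 t 34.1 J6 109.3242238867311 open 17.4
```

Emit:
{"api": "send_rows", "payload": {
  "moves": "5 1 0 -1.5 0;5 0 6 0 0;5 0 0 0 0;5 0 0 0 0;5 0 0 0 0"
}}

```text
time_s: 34.55
position: [0.5464, 0.3018, 0.0897]
tcp_rot: [[-0.011, 0.0, 1.0], [-1.0, 0.0, -0.011], [-0.0, -1.0, 0.0]]
force: [0.5, 0.1, 0.1]
opening: 0.207
```

Emit:
{"api": "send_rows", "payload": {
  "moves": "5 0 4 0 0;5 0 3 0 0;5 0 0 0 0;5 0 0 0 0"
}}

```text
time_s: 34.88
position: [0.5461, 0.3017, 0.0821]
tcp_rot: [[-0.011, -0.001, 1.0], [-1.0, -0.0, -0.011], [0.0, -1.0, -0.001]]
force: [0.3, 0.2, -0.4]
opening: 0.205
```

Emit:
{"api": "send_rows", "payload": {
  "moves": "5 0 5 0 0;5 0 4 0 0;5 0 0 0 0;5 0 0 0 0"
}}

```text
time_s: 35.22
position: [0.5461, 0.3017, 0.073]
tcp_rot: [[-0.011, -0.001, 1.0], [-1.0, -0.0, -0.011], [0.0, -1.0, -0.001]]
force: [-0.2, 0.0, -0.5]
opening: 0.203
```

Free of force; lower to the floor and release.

Emit:
{"api": "send_rows", "payload": {
  "moves": "5 0 7 0 0;5 0 7 0 0;5 0 6 0 0;5 0 0 0 0;5 0 0 0 0;30 0 0 0 0;30 0 0 0 0;30 0 0 0 0;30 0 0 0 0;30 0 -20 0 0;40 0 -40 0 0;40 0 -40 0 0;40 36 0 -3 0;40 36 0 0 0;40 36 0 0 0;40 36 0 0 0;40 36 0 0 0;40 36 0 0 0"
}}

```text
time_s: 36.72
position: [0.5409, 0.0843, 0.154]
tcp_rot: [[-0.01, 0.001, 1.0], [-1.0, -0.0, -0.01], [0.0, -1.0, 0.001]]
force: [2.0, -0.3, -0.3]
opening: 0.458
```

```bash
python3 - <<'E'
from h import *
go(.5535,-.133,.13,-87.3)
c=capture('top')
for r,n,z in boxes(c,lo=.05):
    if r[0][0]<700: print(np.round(r[0]),np.round(r[1]),round(r[2],1),n,round(z,3))
cv2.imwrite('pics/t11.png',np.hstack([ortho(c,.36,.60,.0,.35,.044,mm=1)]))
E
```

```text
now [0.5409 0.0843 0.154 ] h -90.6 | tool-y turn -3.29 then dx 217.7 dy 24.0 dz 2.4 t 36.7 J6 87.74906449376294 open 39.9
[ 652. -232.] [54. 19.] 14.7 175 0.073
[ 641. -136.] [30. 18.] 13.2 92 0.073
[550. 310.] [ 6. 22.] 78.0 17 0.078
[ 554. -132.] [54. 18.] 2.5 163 0.074
[521. 190.] [13. 18.] 3.3 44 0.079
[ 457. -240.] [19. 53.] 78.3 175 0.074
[409.  30.] [30. 18.] 1.6 89 0.073
```

Emit:
{"api": "send_rows", "payload": {
  "moves": "40 0 0 0 -3.3;40 36.3 0 2 0;40 36.3 5 2 0;40 36.3 5 2 0;40 36.3 0 2 0;40 36.3 0 2 0;40 36.3 0 2 0;40 0 0 0 0;40 0 0 0 0;40 0 0 0 0"
}}

```text
time_s: 37.6
position: [0.5628, -0.1307, 0.1435]
tcp_rot: [[0.046, -0.001, 0.999], [-0.999, 0.001, 0.046], [-0.001, -1.0, -0.001]]
force: [0.4, 0.7, -0.1]
opening: 0.46
```

```bash
python3 look.py .5535 -.133 -87.3 .045; python3 - <<'E'
from h import *
c=capture('top')
for r,n,z in boxes(c,lo=.05):
    if r[0][0]<700: print(np.round(r[0]),np.round(r[1]),round(r[2],1),n,round(z,3))
cv2.imwrite('pics/t11.png',ortho(c,.36,.60,.0,.35,.044,mm=.5))
E
```

```text
now [ 0.5628 -0.1307  0.1435] h -87.4 | tool-y turn -0.05 then dx 1.9 dy 98.5 dz -9.4 t 37.6 J6 63.17202024187196 open 40.0
[ 651.7 -232.5] [54. 19.] 14.2 2659 0.072
[ 640.5 -136.2] [30. 18.] 13.1 1079 0.072
[ 553.6 -133.1] [54. 18.] 2.6 1546 0.072
[545. 301.] [19. 30.] 88.9 114 0.078
[535. 246.] [19. 55.] 88.3 200 0.079
[534. 190.] [19. 54.] 89.4 185 0.08
[ 457. -240.] [19. 53.] 78.2 179 0.073
```

View pics/t11.png

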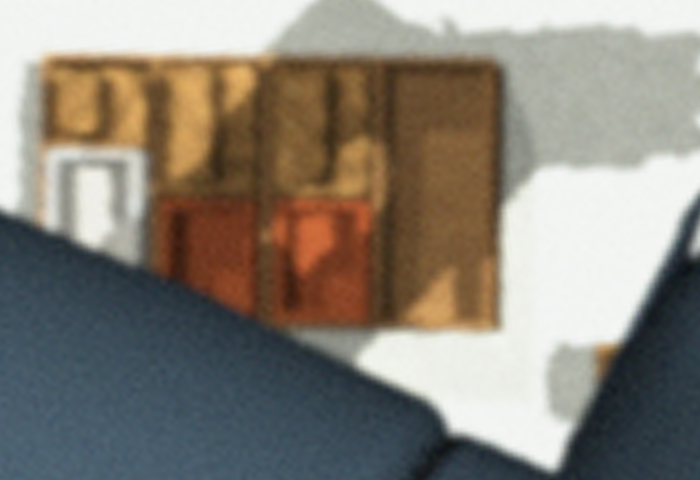

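Emit:
{"api": "send_rows", "payload": {
  "moves": "45 2 0 -9.2 0;45 0 40 0 0;45 0 30 0 0;45 0 20 0 0;45 0 8 0 0;45 0 0 0 0;5 0 0 0 0;5 0 0 0 0;5 0 0 0 0;5 0 0 0 0;5 0 0 0 0;5 0 0 0 0;5 0 0 0 0;5 0 -30 0 0;5 0 -40 0 0;5 0 -40 0 0;5 0 0 0 0;5 0 0 0 0"
}}

```text
time_s: 39.2
position: [0.556, -0.1344, 0.1583]
tcp_rot: [[0.047, 0.006, 0.999], [-0.999, -0.003, 0.047], [0.003, -1.0, 0.006]]
force: [-1.0, -0.0, 0.3]
opening: 0.206
```

```bash
python3 -c "
from h import *
go(.533,-.3825,.06,3.1)"
```

```text
now [ 0.556  -0.1344  0.1583] h -87.3 | tool-y turn 89.59 then dx 36.4 dy 98.3 dz 246.5 t 39.2 J6 62.53101181866314 open 17.9
```

Emit:
{"api": "send_rows", "payload": {
  "moves": "5 0 0 0 -6.95;5 0 0 0 -6.95;5 0 0 0 -6.95;5 0 0 0 -6.95;5 0 0 0 -6.95;5 0 0 0 -6.95;5 0 0 0 -6.95;5 0 0 0 -6.95;5 0 0 0 -6.95;5 0 0 0 -6.95;5 0 0 0 -6.95;5 0 0 0 -6.95;5 0 0 0 -6.95;5 -6 0 -40 0;5 -6 0 -40 0;5 -6 0 -40 0;5 -6 0 -40 0;5 -6 0 -40 0;5 -6 0 -40 0;5 0 0 0 0"
}}

```text
time_s: 40.87
position: [0.5296, -0.3837, 0.1537]
tcp_rot: [[0.999, 0.0, -0.047], [0.047, -0.005, 0.999], [0.0, -1.0, -0.005]]
force: [0.5, -1.3, -0.3]
opening: 0.202
```

```bash
python3 -c "
from h import *
go(.533,-.3825,.05,3.1)"; python3 held.py
```

```text
now [ 0.5296 -0.3837  0.1537] h 2.7 | tool-y turn -0.41 then dx 3.4 dy 103.7 dz 1.0 t 40.9 J6 -48.19972879040407 open 17.6
body top: n 1124 slope x,z,off [ 0.32  0.37 -8.03] z max [15.7 30.7]
tab top: n 1431 slope [ 1.000e-02 -2.389e+01] z max [ 7.3 25.6]
```

Emit:
{"api": "send_rows", "payload": {
  "moves": "5 3 0 1 0;5 0 35 0 0;5 0 25 0 0;5 0 15 0 0;5 0 10 0 0;5 0 10 0 0;5 0 8 0 0;5 0 0 0 0;5 0 0 0 0"
}}

```text
time_s: 41.67
position: [0.5342, -0.3737, 0.0527]
tcp_rot: [[0.999, 0.0, -0.053], [0.053, -0.0, 0.999], [0.0, -1.0, -0.0]]
force: [-0.9, 0.7, 0.5]
opening: 0.203
```

Emit:
{"api": "send_rows", "payload": {
  "moves": "5 0 2 0 0;30 0 0 0 0;30 0 0 0 0;30 0 0 0 0;30 0 0 0 0;40 0 -25 0 0;40 0 -40 0 0;40 0 -35 0 0;40 -17.4 0 34.5 0;40 -17.4 0 34.5 0;40 -17.4 0 34.5 0;40 -17.4 0 34.5 0;40 0 0 0 -6.83;40 0 0 0 -6.83;40 0 0 0 -6.83;40 0 0 0 -6.83;40 0 0 0 -6.83;40 0 0 0 -6.83;40 0 0 0 -6.83;40 0 0 0 -6.83"
}}

```text
time_s: 43.33
position: [0.4572, -0.24, 0.1509]
tcp_rot: [[0.53, 0.0, -0.848], [0.848, -0.0, 0.53], [-0.0, -1.0, -0.001]]
force: [-0.4, -0.3, 0.2]
opening: 0.46
```

Emit:
{"api": "send_rows", "payload": {
  "moves": "40 0 0 0 -6.83;40 0 0 0 -6.83;40 0 0 0 -6.83;40 0 0 0 0;40 0 0 0 0;40 0 0 0 0"
}}

```text
time_s: 43.83
position: [0.4572, -0.2399, 0.1507]
tcp_rot: [[0.208, 0.0, -0.978], [0.978, -0.0, 0.208], [-0.0, -1.0, -0.0]]
force: [-0.1, 0.3, -0.6]
opening: 0.464
```

```bash
python3 look.py .4568 -.2406 78.2 .045; python3 - <<'E'
from h import *
c=capture('top')
for r,n,z in boxes(c,lo=.05):
    if r[0][0]<700: print(np.round(r[0]),np.round(r[1]),round(r[2],1),n,round(z,3))
E
```

```text
now [ 0.4572 -0.2399  0.1507] h 78.0 | tool-y turn -0.18 then dx -0.7 dy 105.7 dz 0.2 t 43.8 J6 -118.12879037823963 open 40.3
[ 455.4 -241.3] [18. 54.] 78.1 1503 0.072
[ 652. -232.] [54. 19.] 14.0 174 0.074
[ 641. -136.] [30. 18.] 12.7 89 0.072
[545. 302.] [20. 30.] 89.2 117 0.079
[535. 246.] [20. 54.] 87.9 198 0.079
[534. 190.] [20. 55.] 89.7 189 0.079
[ 543. -399.] [14.  7.] 51.3 14 0.075
[412.  29.] [25. 15.] 8.1 53 0.071
```

Emit:
{"api": "send_rows", "payload": {
  "moves": "45 -1.2 0 1 0;45 0 40 0 0;45 0 35 0 0;45 0 20 0 0;45 0 10 0 0;45 0 0 0 0;5 0 0 0 0;5 0 0 0 0;5 0 0 0 0;5 0 0 0 0;5 0 0 0 0;5 0 0 0 0;5 0 0 0 0;5 0 -30 0 0;5 0 -40 0 0;5 0 -40 0 0;5 0 0 0 0;5 0 0 0 0"
}}

```text
time_s: 45.43
position: [0.4572, -0.2419, 0.1579]
tcp_rot: [[0.205, 0.005, -0.979], [0.979, -0.004, 0.205], [-0.003, -1.0, -0.005]]
force: [0.2, 0.4, -1.2]
opening: 0.203
```

Emit:
{"api": "send_rows", "payload": {
  "moves": "5 0 0 0 6.83;5 0 0 0 6.83;5 0 0 0 6.83;5 0 0 0 6.83;5 0 0 0 6.83;5 0 0 0 6.83;5 0 0 0 6.83;5 0 0 0 6.83;5 0 0 0 6.83;5 0 0 0 6.83;5 0 0 0 6.83;5 0 0 0 0;5 0 0 0 0"
}}

```text
time_s: 46.52
position: [0.455, -0.2401, 0.1541]
tcp_rot: [[0.998, -0.003, -0.056], [0.056, 0.002, 0.998], [-0.002, -1.0, 0.002]]
force: [0.6, 0.3, -1.4]
opening: 0.201
```

```bash
python3 -c "
from h import *
go(.443,-.3865,.05,3.1)"; python3 held.py
```

```text
now [ 0.455  -0.2401  0.1541] h 3.2 | tool-y turn 0.11 then dx -19.9 dy 104.1 dz -145.5 t 46.5 J6 -43.49323289330583 open 17.5
body top: n 2070 slope x,z,off [ 0.    0.4  -3.52] z max [18.8 31.7]
tab top: n 1481 slope [  0.  -23.6] z max [ 7.3 26.5]
```

Emit:
{"api": "send_rows", "payload": {
  "moves": "5 -5 0 -36.4 0;5 -5 0 -36.4 0;5 -5 0 -36.4 0;5 -5 0 -36.4 0;5 0 0 0 0;5 0 35 0 0;5 0 25 0 0;5 0 15 0 0;5 0 10 0 0;5 0 10 0 0;5 0 8 0 0;5 0 0 0 0;5 0 0 0 0"
}}

```text
time_s: 47.65
position: [0.4439, -0.3874, 0.0527]
tcp_rot: [[0.999, 0.0, -0.054], [0.054, -0.0, 0.999], [0.0, -1.0, -0.0]]
force: [-0.1, -0.7, -0.7]
opening: 0.205
```

Release, rise, and move back to clear the view.

Emit:
{"api": "send_rows", "payload": {
  "moves": "5 0 2 0 0;30 0 0 0 0;30 0 0 0 0;30 0 0 0 0;30 0 0 0 0;40 0 -25 0 0;40 0 -40 0 0;40 0 -40 0 0;40 -25 0 -30 0;40 -25 0 -30 0;40 -25 0 -30 0;40 -25 0 -30 0;40 -25 0 -30 0;40 0 0 0 0;40 0 0 0 0"
}}

```text
time_s: 48.9
position: [0.325, -0.5457, 0.1556]
tcp_rot: [[0.999, 0.0, -0.049], [0.049, -0.001, 0.999], [0.0, -1.0, -0.001]]
force: [-0.3, 0.8, 0.1]
opening: 0.459
```

```bash
python3 - <<'E'
from h import *
c=capture('top'); print(read_state()['position'],read_state()['time_s'])
for r,n,z in boxes(c,lo=.05):
    if r[0][0]<700: print(np.round(r[0]),np.round(r[1]),round(r[2],1),n,round(z,3))
b=ortho(c,.36,.72,-.46,.36,.044,mm=1.05); print(b.shape); cv2.imwrite('pics/t12.png',b)
E
```

```text
[ 0.32599276 -0.54391724  0.1554121 ] 48.95
[ 652. -232.] [55. 18.] 14.4 169 0.073
[ 641. -136.] [30. 18.] 14.0 92 0.076
[545. 302.] [20. 30.] 88.9 116 0.079
[535. 246.] [19. 55.] 89.8 196 0.079
[534. 190.] [19. 54.] 89.5 182 0.079
[ 535. -376.] [18. 55.] 3.1 184 0.079
[409.  30.] [30. 18.] 4.2 89 0.073
[ 444. -389.] [18. 56.] 5.8 178 0.078
(343, 781, 3)
```

View pics/t12.png

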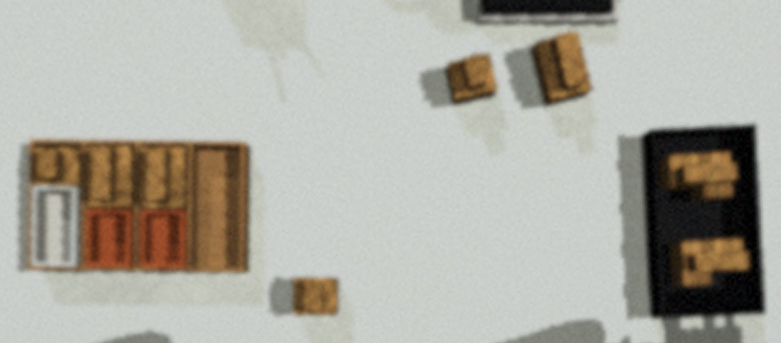

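```bash
python3 -c "
from rig import *
print(hand_in())"
```

```text
the job is handed in; nothing more can be done
None
```

The job is done and handed in at about 49 s on the robot's clock.

- **Planters:** There were three, one long white and two short terracotta, and the fourth lane was empty. I slid each against the near end of its lane.
- **Filling the gaps:** A sound short block fills the gap beside the white planter, and a sound long block fills each gap beside the terracotta ones.
- **Chipped blocks:** There were two, both long. They are upright in the scrap bin.
- **Spares:** One long and two short sound blocks stay on the desk. I didn't touch the mug, pencil cup or notebooks.

One placing went wrong. The first short block caught on the end wall (about 10 N) and pivoted in the grip. The second try to lower it met about 24 N, so I stood it back on the desk and used another sound short block, which went in without force.

The last top-camera check showed the three tray blocks and both scrapped blocks upright at their expected height. By eye, the planters were flush with their lane ends. I didn't measure that after the last block went in. No check disagreed at the end.

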